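# Bleed the air tank with the bayonet key

### The arm

A 6-joint arm with a two-finger parallel gripper is mounted at the origin on the work surface; the furniture and walls round the work are solid. World frame = base frame: x ahead of the robot, y to its left, z up, the work surface at z = 0. Lengths are in m, angles in degrees, forces in N, time in s.
With the tool pointing down it reaches from about 0.4 to 0.825 m from the base axis. Payload 7 kg.
Tool frame: the origin (TCP) lies on the centre line of the jaws, within the pads' length; the fingertips stand r.tip_reach ahead of it and the grasp point (between the pads) is the TCP (r.tip_reach is the distance from the TCP to the fingertips, in m); z points along the fingers, y is the line along which they close (so a half turn about z gives the same grasp; the last joint's range is limited). The gripper opens to 88 mm and grips with 3 to 60 N. Pads are 19 mm wide; open, the fingers measure 130 mm over their backs; the gripper's body (78 mm by 193 mm) begins 47 mm behind the grasp point.
Start: joints at [84.746, 20.546, 0.682, 0, -70.136, -16.507], TCP at [0.25, 0.627, 0.246] pointing down, gripper open.
Joint ranges: [-176.03, 176.03], [-82.01, 121.73], [-58.28, 71.71], [-173.87, 95.51], [-174.79, -0.11], [-173.66, 173.66]. Speed limits (degrees/s): [136.94, 136.94, 172.46, 180, 180, 180].

### API

Orientations are given as [roll, pitch, yaw] about the fixed x, y, z axes, in that order (R = Rz(yaw) Ry(pitch) Rx(roll)).
In Python, from plant import sensors, cams, r gives the robot as it stands.
- The arm moves only by the tool drive_tool, never from a script. Its argument "rows" is a list of rows, each an object of numbers: "fingers": the gripper's target within -1 to 1 (fully open at 1, half-way at 0, shut at -1); "x", "y", "z": the shift along the tool's x, y, z in m; "spin": the turn about the tool's z in rad. A call has 1 to 10 rows; each row is the pose to reach, as a shift and turn from the pose commanded when the call began, along the tool's axes at that moment; what a row does not reach only later rows make up. A row lasts 1/8 s, in which the tool goes at most 62.5 mm and 10.7 degrees, less where a joint would pass 70% of its speed; a pose out of reach is approached as far as the arm can. A call with a gripper value outside its range is refused whole. The fingers move at their own pace and stop on an object; "newtons" is the grip in N (left out, the last holds). Time passes only in rows, so rows that repeat a pose let the fingers close. It gives the time, the measured TCP pose, the force, the opening and the grip force at its end, in the units of the state.
- sensors.get_state(): the state, without advancing time (a new reading comes with each control period).
- cams.capture(name): name is "scene" or "top" or "wrist"; returns a dict with "pixels" (420x560x3 uint8, red, green, blue), "intrinsics" (3x3 intrinsics, pixels), "eye" and "orientation" of the camera in the world; the wrist camera has in their place "T_tool_cam" (4x4, takes a point from camera to tool coordinates, whose origin is the TCP and whose axes are the flange's). Camera axes: x right, y up, looking along -z (the intrinsics and any distortion apply to the point x, -y, -z); pixel columns grow to the right and rows downward; lengths in m; the calibration is good to about 2 mm. A picture is of the moment at which its call begins: read the wrist's pose just before it. There is no depth.
- r.close_job(): hands the job in; it is judged then, once.
The state is a dict: "time_s": time; "joints": joint angles; "qd": joint speeds; "joint_torque": joint torques, N m; "tcp_pos": TCP position; "eef_rot": TCP orientation; "contact_force": force on the tool from outside, world axes, zero at the start; "moment": the same for the moment, N m; "gripper_width": finger opening in m; "gripper_force": force on a finger pad.
Only numpy, scipy, OpenCV 4.12 (cv2) and the standard library are available. Lean on these libraries where they do the work, as an engineer would, in place of code of your own. Each camera call takes 0.05 s, during which the arm holds its last target. There are 200 camera calls.

### The job

Bleed the small blue air tank: pick up the red-winged bayonet key, put its two pins into the slots of the valve on top of the tank, push it in against the spring, and turn it a quarter turn clockwise (seen from above) as far as it goes. The valve springs shut by itself, so finish while still gripping the key and holding it in and turned. Leave the other things on the bench as they are.

Things in the scene. Friction and masses are not known exactly. Their poses are not given: they have to be found in the camera images.
- key_grip (a point): Centre of the red grip wing of the loose bayonet key (0.12 kg, 72.5 mm tall), 52.5 mm above its foot. The key stands upright, z up. The wing is 52 mm long along x, 12 mm thick along y and reaches from 26.5 to 72.5 mm above the foot; pinch it across its 12 mm. Under it a brass flange, 40 mm across, from 20.5 to 26.5 mm. Alike after half a turn.
- key_foot (a point): Centre of the underside of the key's foot, axes as key_grip. From here up: a round brass spigot, 22 mm in diameter, 20.5 mm long, with a bevelled foot. Two round steel pins 8 mm thick stick out of it along +x and -x to 19 mm from the axis, their centre line 6 mm above the foot.
- valve_mouth (a point): Centre of the top face of the bleed valve, a round steel and brass socket 54 mm across on top of the tank, 143 mm above the bench; z up. Bore 27 mm wide; two notches 12 mm wide along +x and -x out to 22 mm from the axis, a red dot by each, in a brass lip 8 mm thick. The key goes in with its x along this x, either way round.
- valve_press (a joint): How far the rotor in the valve is pushed down, m: 0 at rest, where the key rests on it with its foot 13 mm below the mouth, pins still in the notches. Past 0.005 the pins are under the lip and can turn. At 0.0075 the key's flange meets the valve top. Pushing takes 4 N at first, 10 N there. Turned and not pushed, the key rides up to the lip, about 0.005.
- valve_turn (a joint): How far the rotor is turned clockwise seen from above, rad: 0 at rest, in line with the notches; stop at 1.4. Its spring resists with 0.06 N m at 0 and 0.12 N m at the stop and turns it back when let go. The pins have about 0.1 rad of play, so the key turns up to 1.5 rad.
- air_tank: The fixed blue air tank with the valve: 180 mm long along x, 100 mm in diameter, its top 112 mm above the bench, a dial gauge on its -x end. Origin on the bench under the valve's axis, axes as valve_mouth.
- oil_can: Bystander: grey oil can with a bent spout, 142 mm tall, at the back of the bench; origin at its underside. Loose: leave it.
- tape_measure: Bystander: yellow tape measure, 82 mm long, 65 mm high; origin at its underside. Loose: leave it.
Things that resemble listed ones, but are neither listed nor needed, are in the scene too. Leave any purple look-alike of the part that bears key_grip alone.

How it is judged (in metres and radians):
On the way:
1. the key stands in the valve and is pushed in against the spring before it is turned (value of joint valve_press above 0.0042 m and value of joint valve_turn below 0.4 rad and horizontal distance between key_foot and valve_mouth below 0.005 m and z of key_foot in the frame of valve_mouth below -0.016 m), for 0.05 s.
At the end, for the whole second after the job is handed in: The key sits in the valve (foot at least 15.5 mm below the mouth, axis within 5 mm, upright within 0.15 rad), the rotor is pushed down at least 3.8 mm and turned at least 1.2 rad clockwise, and the fingers still grip the key (over 2 N) (value of joint valve_turn above 1.2 rad and value of joint valve_press above 0.0038 m and z of key_foot in the frame of valve_mouth below -0.0155 m and horizontal distance between key_foot and valve_mouth below 0.005 m and angle between key_grip's own z axis and vertical below 0.15 rad and contact force between the fingers and bleed_key above 2 N); the arm keeps its last pose, push and grip.
It fails at once if the oil can is moved or tipped (distance of oil_can from where it was at the start of the episode above 0.02 m or angle between oil_can's own z axis and vertical above 0.5 rad).
It fails at once if the tape measure is moved or tipped (distance of tape_measure from where it was at the start of the episode above 0.02 m or angle between tape_measure's own z axis and vertical above 0.5 rad).
It also fails if it takes over 45 s, if anything falls off the work surface, if the arm or the gripper's body presses on something with over 40 N, if the wrist force passes 120 N, or if a joint passes its speed limit or range.

## Working session

There is one attempt and no reset: what is moved stays moved. The work goes in short steps, Python scripts to look and compute and a tool call to move; the robot and the scene stay as the last step left them, time stands still between calls to the robot, and variables do not carry over. Pictures are saved under pics/ and viewed, at most 10 in all, crops included, and the job is handed in when it is done.

Besides the shell and the picture viewer there is one more tool, called by a JSON object that holds its "name" and its "arguments", one argument or row to a line. drive_tool: Moves the arm, as the interface text tells. Its arguments: {"type":"object","properties":{"rows":{"type":"array"},"newtons":{"type":"number"}},"required":["rows"]}

```bash
mkdir -p pics; cat > h.py <<'E'
import numpy as np, cv2, pickle
from scipy.spatial.transform import Rotation as R
from plant import sensors, cams, r
def cap(n,f):
    s=sensors.get_state(); c=cams.capture(n); cv2.imwrite('pics/'+f+'.png',c['pixels'][:,:,::-1]); pickle.dump((s,c),open('pics/'+f+'.pkl','wb')); return s,c
def pose(f):
    s,c=pickle.load(open('pics/'+f+'.pkl','rb')); K=np.array(c['intrinsics'])
    if 'T_tool_cam' in c:
        Rt=R.from_euler('xyz',s['eef_rot'],degrees=True).as_matrix(); T=np.array(c['T_tool_cam'])
        return K,Rt@T[:3,3]+np.array(s['tcp_pos']),Rt@T[:3,:3],c
    o=np.array(c['orientation'],float)
    Rm=o if o.shape==(3,3) else (R.from_euler('xyz',o,degrees=True).as_matrix() if o.size==3 else None)
    return K,np.array(c['eye']),Rm,c
def ray(f,u,v):
    K,e,Rm,c=pose(f); d=np.linalg.inv(K)@[u,v,1]; return e,Rm@(d*[1,-1,-1])
def atz(f,u,v,z):
    e,d=ray(f,u,v); return e+d*(z-e[2])/d[2]
def proj(f,p):
    K,e,Rm,c=pose(f); q=Rm.T@(np.array(p)-e); q=K@(q*[1,-1,-1]); return q[:2]/q[2]
E
python3 - <<'E'
from h import *
for n in ['scene','top','wrist']:
    s,c=cap(n,n+'0'); print(n,{k:np.array(v).round(4).tolist() for k,v in c.items() if k!='pixels'})
print(s, r.tip_reach)
a=[cv2.imread(f'pics/{n}0.png') for n in ['scene','top']]
E
```

```text
scene {'intrinsics': [[461.5187, 0.0, 274.831], [0.0, 461.5187, 201.1013], [0.0, 0.0, 1.0]], 'eye': [-0.0816, -0.6499, 0.8816], 'orientation': [49.596, 1.1917, -43.1361]}
top {'intrinsics': [[454.7765, 0.0, 270.4165], [0.0, 454.7765, 208.8301], [0.0, 0.0, 1.0]], 'eye': [0.3366, 0.0482, 1.5664], 'orientation': [6.4775, -0.4435, -89.9445]}
wrist {'intrinsics': [[306.1953, 0.0, 283.0744], [0.0, 306.1953, 208.782], [0.0, 0.0, 1.0]], 'T_tool_cam': [[0.0011, 0.9594, 0.2821, 0.0752], [1.0, -0.001, -0.0007, 0.0001], [-0.0004, 0.2821, -0.9594, -0.1395], [0.0, 0.0, 0.0, 1.0]]}
{'time_s': 0.1, 'joints': array([ 8.47459130e+01,  2.05871484e+01,  6.39650266e-01, -1.71436314e-02,
       -7.01359900e+01, -1.65071281e+01]), 'qd': array([-0.03809851, -0.13181474,  0.05472444, -0.02780354,  0.05193854,
        0.11748152]), 'joint_torque': array([-1.97691967e-03, -5.84167707e+01,  2.93752849e+01,  7.01564357e+00,
        1.01602566e-02, -4.55599275e-05]), 'tcp_pos': array([0.25012137, 0.62651356, 0.24472505]), 'eef_rot': array([ 1.79915373e+02, -8.27117247e-03, -2.17670460e+01]), 'contact_force': array([ 0.28614512, -0.49421789,  1.20793873]), 'moment': array([ 0.02443037,  0.02861713, -0.02898618]), 'gripper_force': 0.0, 'gripper_width': 0.08781617968286153} 0.019
```

View pics/scene0.png

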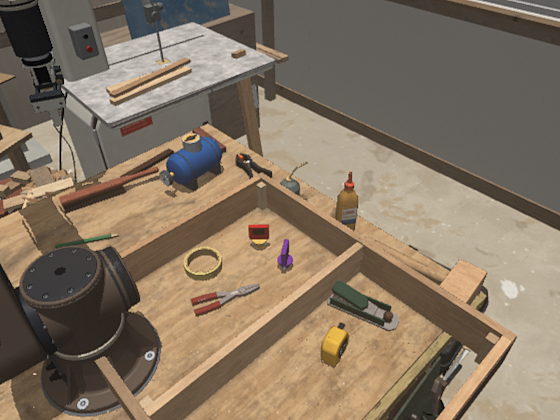

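View pics/top0.png

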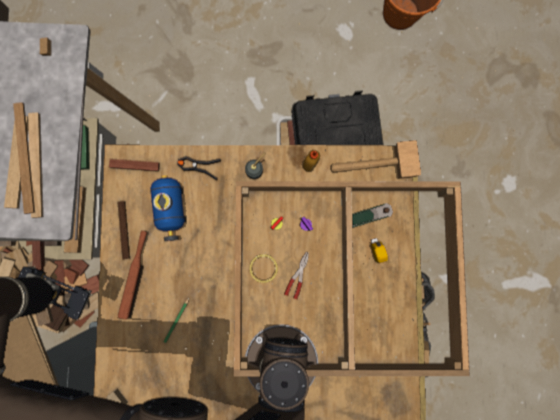

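The scene view shows the red-winged key at (259,235) and its purple look-alike at (286,255). The valve on the blue tank is at (192,140). In the top view these are at (278,223), (306,224) and (162,201). The other red items are the pliers handles (scene 215,300), the bottle tip and the shelf tools, and none of them is a winged key. I choose the red one and check it in a close crop.

```bash
python3 - <<'E'
from h import *
def crop(f,x,y,w=50,h=37): return cv2.resize(cv2.imread(f'pics/{f}.png')[y:y+h,x:x+w],(400,296),interpolation=cv2.INTER_CUBIC)
cv2.imwrite('pics/crops.png',np.vstack([np.hstack([crop('top0',255,205),crop('top0',140,185)]),np.hstack([crop('scene0',235,217),crop('scene0',167,122)])]))
for n,p in [('key',(278,223)),('purple',(306,224))]: print(n,atz('top0',*p,.0725))
print('valve',atz('top0',162,201,.143),atz('scene0',192,138,.143)); print('keyS',atz('scene0',259,228,.07))
E
```

```text
key [0.4592876  0.01172045 0.0725    ]
purple [ 0.45613063 -0.08056731  0.0725    ]
valve [0.5224181  0.37887314 0.143     ] [0.52273187 0.37650793 0.143     ]
keyS [0.45724893 0.00876234 0.07      ]
```

View pics/crops.png

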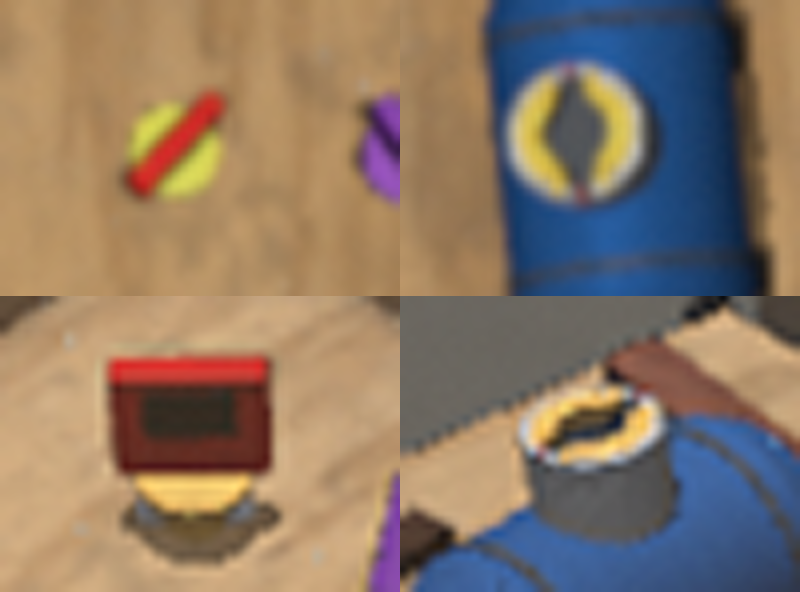

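The crop confirms the choice: a red wing on a brass flange with steel pins (wing ends at about (272,228) and (282,217.5) in the top view). The valve has red dots at top (211,194) and (213,210). I view the valve with the wrist camera on the way, then the key.

```bash
cat >> h.py <<'E'
def go(p,yaw):
    s=sensors.get_state(); Rt=R.from_euler('xyz',s['eef_rot'],degrees=True)
    d=Rt.inv().apply(np.array(p)-s['tcp_pos']); dy=(yaw-s['eef_rot'][2]+180)%360-180
    print('xyz',d.round(4),'spin',round(-np.radians(dy),4),'tcp',s['tcp_pos'].round(4),s['eef_rot'].round(2),'t',s['time_s'])
def ax(f,a,b,z):
    A,B=atz(f,*a,z),atz(f,*b,z); d=B-A; print(f,'mid',((A+B)/2).round(4),'len',np.linalg.norm(d).round(4),'yaw',np.degrees(np.arctan2(d[1],d[0])).round(2))
E
python3 - <<'E'
from h import *
ax('top0',(271.9,228.1),(281.9,217.5),.0725); ax('top0',(162.9,209.75),(161.25,193.75),.143)
go((.522,.377,.27),5)
E
```

```text
top0 mid [0.46   0.0153 0.0725] len 0.0481 yaw -43.23
top0 mid [0.5201 0.3786 0.143 ] len 0.0512 yaw 7.4
xyz [ 0.345  0.131 -0.025] spin -0.4672 tcp [0.2501 0.6266 0.2448] [ 1.7993e+02 -1.0000e-02 -2.1770e+01] t 0.15
```

{"name": "drive_tool", "arguments": {
  "rows": [
    {"x": 0.345, "y": 0.131, "z": -0.025, "spin": -0.467, "fingers": 1},
    {"x": 0.345, "y": 0.131, "z": -0.025, "spin": -0.467, "fingers": 1},
    {"x": 0.345, "y": 0.131, "z": -0.025, "spin": -0.467, "fingers": 1},
    {"x": 0.345, "y": 0.131, "z": -0.025, "spin": -0.467, "fingers": 1},
    {"x": 0.345, "y": 0.131, "z": -0.025, "spin": -0.467, "fingers": 1},
    {"x": 0.345, "y": 0.131, "z": -0.025, "spin": -0.467, "fingers": 1},
    {"x": 0.345, "y": 0.131, "z": -0.025, "spin": -0.467, "fingers": 1},
    {"x": 0.345, "y": 0.131, "z": -0.025, "spin": -0.467, "fingers": 1},
    {"x": 0.345, "y": 0.131, "z": -0.025, "spin": -0.467, "fingers": 1}
  ]
}}

```text
time_s: 1.27
tcp_pos: [0.5213, 0.3781, 0.2703]
eef_rot: [180.0, 0.0, 5.1]
contact_force: [0.2, 0.8, -0.8]
gripper_width: 0.088
gripper_force: 0.0
```

```bash
python3 - <<'E'
from h import *
cap('wrist','wv')
p=proj('wv',(.521,.378,.143)).round().astype(int); print(p)
x,y=p[0]-80,p[1]-60
cv2.imwrite('pics/wvc.png',cv2.resize(cv2.imread('pics/wv.png')[y:y+120,x:x+160],(800,600),interpolation=cv2.INTER_CUBIC)); print(x,y)
go((.46,.014,.20),-43)
E
```

```text
[283 206]
203 146
xyz [-0.0933  0.3574  0.0705] spin 0.8393 tcp [0.5212 0.3782 0.2704] [1.80e+02 1.00e-02 5.09e+00] t 1.325
```

View pics/wvc.png

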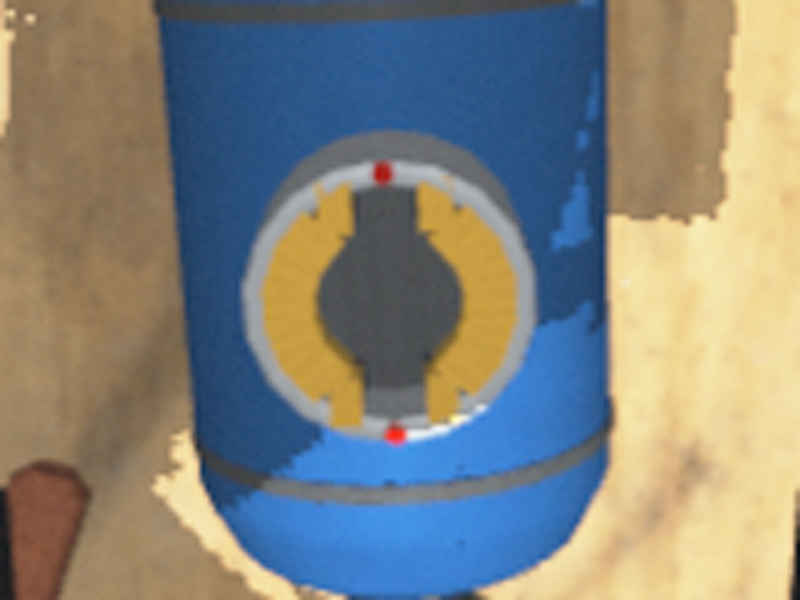

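The wrist crop shows the valve: red dots at crop (383,173) and (396,435), rim centre about (390,301), with notches along the line of the dots. Now I go above the key.

{"name": "drive_tool", "arguments": {
  "rows": [
    {"x": -0.093, "y": 0.357, "z": 0.0, "spin": 0.839, "fingers": 0.2},
    {"x": -0.093, "y": 0.357, "z": 0.0, "spin": 0.839, "fingers": 0.2},
    {"x": -0.093, "y": 0.357, "z": 0.0, "spin": 0.839, "fingers": 0.2},
    {"x": -0.093, "y": 0.357, "z": 0.0, "spin": 0.839, "fingers": 0.2},
    {"x": -0.093, "y": 0.357, "z": 0.0, "spin": 0.839, "fingers": 0.2},
    {"x": -0.093, "y": 0.357, "z": 0.07, "spin": 0.839, "fingers": 0.2},
    {"x": -0.093, "y": 0.357, "z": 0.07, "spin": 0.839, "fingers": 0.2},
    {"x": -0.093, "y": 0.357, "z": 0.07, "spin": 0.839, "fingers": 0.2},
    {"x": -0.093, "y": 0.357, "z": 0.07, "spin": 0.839, "fingers": 0.2},
    {"x": -0.093, "y": 0.357, "z": 0.07, "spin": 0.839, "fingers": 0.2}
  ]
}}

```text
time_s: 2.58
tcp_pos: [0.4614, 0.0148, 0.2015]
eef_rot: [-179.9, -0.0, -43.0]
contact_force: [-0.5, -0.2, -0.8]
gripper_width: 0.0525
gripper_force: 0.0
```

```bash
python3 - <<'E'
from h import *
cap('wrist','wk')
p=proj('wk',(.46,.014,.0725)).round().astype(int)
x,y=p[0]-80,p[1]-60; print(x,y)
cv2.imwrite('pics/wkc.png',cv2.resize(cv2.imread('pics/wk.png')[y:y+120,x:x+160],(800,600),interpolation=cv2.INTER_CUBIC))
q=lambda a,b:((a+.5)/5-.5+203,(b+.5)/5-.5+146)
ax('wv',q(396,435),q(383,173),.143); print(atz('wv',*q(389.5,301),.143))
E
```

```text
204 146
wv mid [0.5194 0.3804 0.143 ] len 0.0495 yaw 7.73
[0.52060612 0.3805239  0.143     ]
```

View pics/wkc.png

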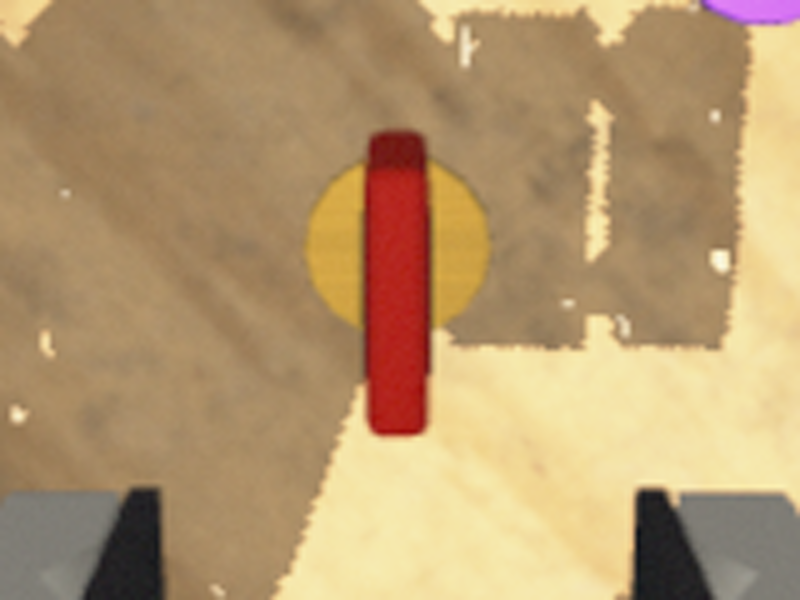

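The crop shows the red wing's top face running from (397,168) to (397.5,435), upright in the image, so the yaw already matches. The finger pads are centred around it, and the purple key is well off at the top right.

```bash
python3 - <<'E'
from h import *
q=lambda a,b:((a+.5)/5-.5+204,(b+.5)/5-.5+146)
ax('wk',q(397.5,435),q(397,168),.0725)
A=atz('wk',*q(397.5,435),.0725);B=atz('wk',*q(397,168),.0725);m=(A+B)/2
go((m[0],m[1],.0525),-43)
E
```

```text
wk mid [0.46   0.0154 0.0725] len 0.0506 yaw -42.82
xyz [-0.0015  0.0005  0.1489] spin 0.0001 tcp [0.4612 0.0146 0.2014] [-1.7992e+02 -4.0000e-02 -4.2990e+01] t 2.625
```

{"name": "drive_tool", "arguments": {
  "rows": [
    {"x": -0.0015, "y": 0.0005, "z": 0.05, "fingers": 0.2},
    {"x": -0.0015, "y": 0.0005, "z": 0.1, "fingers": 0.2},
    {"x": -0.0015, "y": 0.0005, "z": 0.13, "fingers": 0.2},
    {"x": -0.0015, "y": 0.0005, "z": 0.148, "fingers": 0.2},
    {"x": -0.0015, "y": 0.0005, "z": 0.148, "fingers": 0.2},
    {"x": -0.0015, "y": 0.0005, "z": 0.148, "fingers": -1},
    {"x": -0.0015, "y": 0.0005, "z": 0.148, "fingers": -1},
    {"x": -0.0015, "y": 0.0005, "z": 0.148, "fingers": -1},
    {"x": -0.0015, "y": 0.0005, "z": 0.148, "fingers": -1},
    {"x": -0.0015, "y": 0.0005, "z": 0.148, "fingers": -1}
  ],
  "newtons": 50
}}

```text
invalid input
```

{"name": "drive_tool", "arguments": {
  "rows": [
    {"z": 0, "fingers": -1},
    {"z": 0, "fingers": -1},
    {"z": -0.03, "fingers": -1},
    {"z": -0.08, "fingers": -1},
    {"z": -0.14, "fingers": -1},
    {"z": -0.2, "fingers": -1},
    {"z": -0.225, "fingers": -1},
    {"z": -0.225, "fingers": -1},
    {"z": -0.225, "fingers": -1}
  ]
}}

```text
invalid input
```

```bash
python3 - <<'E'
from h import *
s,c=cap('wrist','wg')
cv2.imwrite('pics/wgc.png',cv2.resize(c['pixels'][180:420,123:443,::-1],(800,600),interpolation=cv2.INTER_CUBIC))
go((.520,.3805,.275),7.7)
E
```

```text
xyz [-0.2065 -0.308  -0.0735] spin -0.885 tcp [0.4611 0.0144 0.2012] [-1.7993e+02 -3.0000e-02 -4.3000e+01] t 2.675
```

View pics/wgc.png

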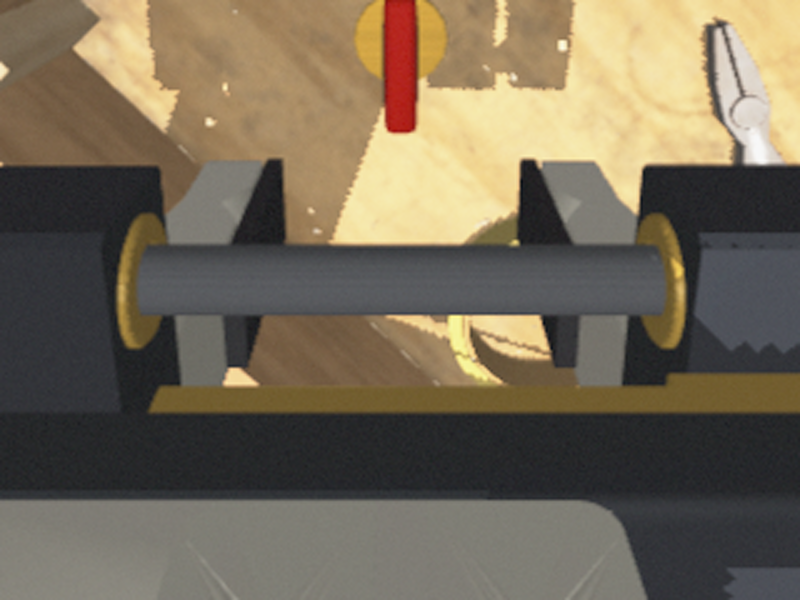

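Both calls were refused whole, most likely because every row needs all five numbers. The picture shows the arm still above the key, so nothing moved. I repeat the move with full rows.

{"name": "drive_tool", "arguments": {
  "rows": [
    {"x": -0.0015, "y": 0.0005, "z": 0.05, "spin": 0, "fingers": 0.2},
    {"x": -0.0015, "y": 0.0005, "z": 0.1, "spin": 0, "fingers": 0.2},
    {"x": -0.0015, "y": 0.0005, "z": 0.13, "spin": 0, "fingers": 0.2},
    {"x": -0.0015, "y": 0.0005, "z": 0.148, "spin": 0, "fingers": 0.2},
    {"x": -0.0015, "y": 0.0005, "z": 0.148, "spin": 0, "fingers": 0.2},
    {"x": -0.0015, "y": 0.0005, "z": 0.148, "spin": 0, "fingers": -1},
    {"x": -0.0015, "y": 0.0005, "z": 0.148, "spin": 0, "fingers": -1},
    {"x": -0.0015, "y": 0.0005, "z": 0.148, "spin": 0, "fingers": -1},
    {"x": -0.0015, "y": 0.0005, "z": 0.148, "spin": 0, "fingers": -1},
    {"x": -0.0015, "y": 0.0005, "z": 0.148, "spin": 0, "fingers": -1}
  ],
  "newtons": 50
}}

```text
time_s: 3.92
tcp_pos: [0.4593, 0.0143, 0.0528]
eef_rot: [-180.0, -0.0, -43.1]
contact_force: [-0.2, 0.1, 2.7]
gripper_width: 0.0116
gripper_force: 50.0
```

{"name": "drive_tool", "arguments": {
  "rows": [
    {"x": 0, "y": 0, "z": -0.03, "spin": 0, "fingers": -1},
    {"x": 0, "y": 0, "z": -0.08, "spin": 0, "fingers": -1},
    {"x": 0, "y": 0, "z": -0.14, "spin": 0, "fingers": -1},
    {"x": 0, "y": 0, "z": -0.2, "spin": 0, "fingers": -1},
    {"x": 0, "y": 0, "z": -0.225, "spin": 0, "fingers": -1},
    {"x": 0, "y": 0, "z": -0.225, "spin": 0, "fingers": -1}
  ]
}}

```text
time_s: 4.68
tcp_pos: [0.4598, 0.0145, 0.2795]
eef_rot: [-179.8, -0.1, -43.1]
contact_force: [0.1, 0.7, -3.0]
gripper_width: 0.0118
gripper_force: 50.0
```

```bash
python3 - <<'E'
from h import *
s,c=cap('wrist','wg2')
cv2.imwrite('pics/wg2c.png',cv2.resize(c['pixels'][160:310,183:383,::-1],(800,600),interpolation=cv2.INTER_CUBIC))
go((.520,.3805,.275),7.7); print(s['gripper_width'])
E
```

```text
xyz [-0.2055 -0.3092  0.0031] spin -0.8864 tcp [0.4589 0.0143 0.2777] [-1.7993e+02  1.0000e-02 -4.3090e+01] t 4.725
0.01177736599540592
```

View pics/wg2c.png

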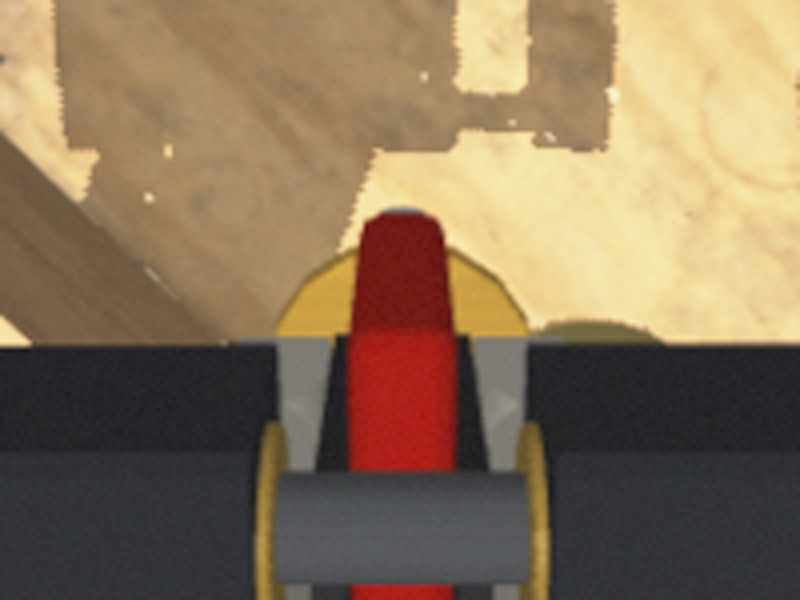

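The crop shows the key held straight: the wing's top far edge is at crop (402,328) and the flange's far edge at row 245. I work out where the key sits relative to the tool.

```bash
python3 - <<'E'
from h import *
K,e,Rm,c=pose('wg2'); T=np.array(c['T_tool_cam'])
def tz(u,v,z):
    u=(u+.5)/4-.5+183; v=(v+.5)/4-.5+160
    d=T[:3,:3]@((np.linalg.inv(K)@[u,v,1])*[1,-1,-1]); return T[:3,3]+d*(z-T[2,3])/d[2]
print('wing end -26:',tz(402,328,-.0202)-[.026,0,0]); print('flange -20:',tz(402,245,.0263)-[.02,0,0]); print('wing bottom', tz(402,212,.026)-[.026,0,0])
# valve in tool frame of wv
s=pickle.load(open('pics/wv.pkl','rb'))[0]; print(s['tcp_pos'],s['eef_rot'])
E
```

```text
wing end -26: [-0.0001214   0.00053669 -0.0202    ]
flange -20: [-0.00062724  0.00059084  0.0263    ]
wing bottom [-0.00160756  0.00058462  0.026     ]
[0.52131538 0.3780668  0.27034293] [1.79992900e+02 2.01370794e-02 5.06752033e+00]
```

{"name": "drive_tool", "arguments": {
  "rows": [
    {"x": -0.2055, "y": -0.3095, "z": 0.003, "spin": -0.886, "fingers": -1},
    {"x": -0.2055, "y": -0.3095, "z": 0.003, "spin": -0.886, "fingers": -1},
    {"x": -0.2055, "y": -0.3095, "z": 0.003, "spin": -0.886, "fingers": -1},
    {"x": -0.2055, "y": -0.3095, "z": 0.003, "spin": -0.886, "fingers": -1},
    {"x": -0.2055, "y": -0.3095, "z": 0.003, "spin": -0.886, "fingers": -1},
    {"x": -0.2055, "y": -0.3095, "z": 0.003, "spin": -0.886, "fingers": -1},
    {"x": -0.2055, "y": -0.3095, "z": 0.003, "spin": -0.886, "fingers": -1},
    {"x": -0.2055, "y": -0.3095, "z": 0.003, "spin": -0.886, "fingers": -1},
    {"x": -0.2055, "y": -0.3095, "z": 0.003, "spin": -0.886, "fingers": -1},
    {"x": -0.2055, "y": -0.3095, "z": 0.003, "spin": -0.886, "fingers": -1}
  ]
}}

```text
time_s: 5.98
tcp_pos: [0.5204, 0.3797, 0.2749]
eef_rot: [-180.0, -0.0, 7.6]
contact_force: [-0.6, -0.1, -0.6]
gripper_width: 0.0121
gripper_force: 50.0
```

```bash
python3 - <<'E'
from h import *
S=[]
for i in range(8):
    s,c=cap('wrist','wh'); S.append(np.r_[s['tcp_pos'],s['eef_rot'][2]])
print(np.mean(S,0).round(4),np.std(S,0).round(4))
go((.5204,.381,.202),7.7)
E
```

```text
[0.5204 0.3801 0.275  7.6539] [0.     0.0003 0.0001 0.0171]
xyz [ 0.0001 -0.0004  0.0727] spin -0.0002 tcp [0.5204 0.3806 0.2747] [-1.7999e+02 -1.0000e-02  7.6900e+00] t 6.375
```

{"name": "drive_tool", "arguments": {
  "rows": [
    {"x": 0.0, "y": -0.0006, "z": 0.04, "spin": 0, "fingers": -1},
    {"x": 0.0, "y": -0.0006, "z": 0.06, "spin": 0, "fingers": -1},
    {"x": 0.0, "y": -0.0006, "z": 0.0725, "spin": 0, "fingers": -1},
    {"x": 0.0, "y": -0.0006, "z": 0.0725, "spin": 0, "fingers": -1},
    {"x": 0.0, "y": -0.0006, "z": 0.0725, "spin": 0, "fingers": -1},
    {"x": 0.0, "y": -0.0006, "z": 0.0725, "spin": 0, "fingers": -1}
  ]
}}

```text
time_s: 7.12
tcp_pos: [0.5206, 0.3816, 0.2031]
eef_rot: [-179.9, -0.1, 7.7]
contact_force: [0.2, -0.7, -1.0]
gripper_width: 0.0119
gripper_force: 50.0
```

```bash
python3 - <<'E'
from h import *
s,c=cap('wrist','wi'); s2,c2=cap('scene','si')
a=cv2.resize(c['pixels'][160:260,233:333,::-1],(400,400),interpolation=cv2.INTER_CUBIC)
b=cv2.resize(c2['pixels'][95:165,157:227,::-1],(400,400),interpolation=cv2.INTER_CUBIC)
cv2.imwrite('pics/ins.png',np.hstack([a,b]))
go((.5204,.381,.1827),7.7);print(s['contact_force'])
E
```

```text
xyz [-0.0002  0.0005  0.0202] spin -0.0002 tcp [0.5205 0.3815 0.2029] [-1.7995e+02 -5.0000e-02  7.6900e+00] t 7.225
[ 0.22365197 -0.70521536 -0.97869835]
```

View pics/ins.png

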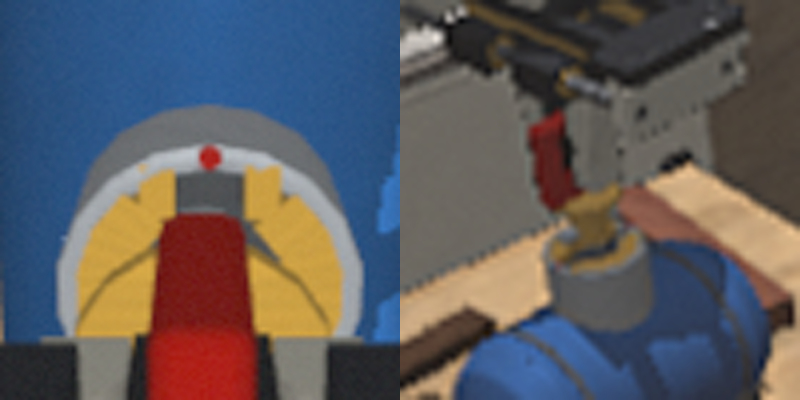

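The left crop shows the notch and red dot centred on column 210, while the key centre sits near column 201, so the key has to move a little to tool +y. The right crop shows the key just above the mouth. I work out the offsets.

```bash
python3 - <<'E'
from h import *
K,e,Rm,c=pose('wi'); T=np.array(c['T_tool_cam'])
def tz(u,v,z):
    u=(u+.5)/4-.5+233; v=(v+.5)/4-.5+160
    d=T[:3,:3]@((np.linalg.inv(K)@[u,v,1])*[1,-1,-1]); return (T[:3,3]+d*(z-T[2,3])/d[2]).round(4)
print('dot',tz(210,158,.06),'notch end',tz(211,172,.06),'rim far',tz(210,147,.06),'rim L/R',tz(57,275,.06),tz(362,275,.06))
print('wing top',tz(202.5,330,-.0202),'wing bot',tz(201,214,.026), 'flange', tz(202,236,.0263))
S=[sensors.get_state()['tcp_pos'] for i in range(3)];print(S)
E
```

```text
dot [0.0233 0.0011 0.06  ] notch end [0.0209 0.0013 0.06  ] rim far [0.0252 0.0011 0.06  ] rim L/R [ 0.0024 -0.0253  0.06  ] [0.0025 0.0275 0.06  ]
wing top [ 0.0256 -0.0002 -0.0202] wing bot [ 0.024  -0.0004  0.026 ] flange [ 0.0206 -0.0002  0.0263]
[array([0.52048069, 0.38147718, 0.20285785]), array([0.52048069, 0.38147718, 0.20285785]), array([0.52048069, 0.38147718, 0.20285785])]
```

{"name": "drive_tool", "arguments": {
  "rows": [
    {"x": -0.0008, "y": 0.0011, "z": 0.0, "spin": 0, "fingers": -1},
    {"x": -0.0008, "y": 0.0011, "z": 0.0, "spin": 0, "fingers": -1},
    {"x": -0.0008, "y": 0.0011, "z": 0.005, "spin": 0, "fingers": -1},
    {"x": -0.0008, "y": 0.0011, "z": 0.009, "spin": 0, "fingers": -1},
    {"x": -0.0008, "y": 0.0011, "z": 0.013, "spin": 0, "fingers": -1},
    {"x": -0.0008, "y": 0.0011, "z": 0.017, "spin": 0, "fingers": -1},
    {"x": -0.0008, "y": 0.0011, "z": 0.019, "spin": 0, "fingers": -1},
    {"x": -0.0008, "y": 0.0011, "z": 0.019, "spin": 0, "fingers": -1}
  ],
  "newtons": 60
}}

```text
time_s: 8.22
tcp_pos: [0.5197, 0.38, 0.1831]
eef_rot: [180.0, -0.0, 7.7]
contact_force: [0.1, -0.3, -1.3]
gripper_width: 0.0117
gripper_force: 60.0
```

The key went in with no lateral force, its foot about 12.7 mm below the mouth. Now I push.

{"name": "drive_tool", "arguments": {
  "rows": [
    {"x": 0, "y": 0, "z": 0.002, "spin": 0, "fingers": -1},
    {"x": 0, "y": 0, "z": 0.004, "spin": 0, "fingers": -1},
    {"x": 0, "y": 0, "z": 0.006, "spin": 0, "fingers": -1},
    {"x": 0, "y": 0, "z": 0.0072, "spin": 0, "fingers": -1},
    {"x": 0, "y": 0, "z": 0.0072, "spin": 0, "fingers": -1},
    {"x": 0, "y": 0, "z": 0.0072, "spin": 0, "fingers": -1},
    {"x": 0, "y": 0, "z": 0.0072, "spin": 0, "fingers": -1}
  ]
}}

```text
time_s: 9.1
tcp_pos: [0.5199, 0.3802, 0.1768]
eef_rot: [-180.0, -0.1, 7.7]
contact_force: [-2.0, -1.3, 7.8]
gripper_width: 0.012
gripper_force: 60.0
```

Pressed about 6 mm with 8–9 N, which matches the spring. Now I turn clockwise.

{"name": "drive_tool", "arguments": {
  "rows": [
    {"x": 0, "y": 0, "z": 0.0006, "spin": 0.18, "fingers": -1},
    {"x": 0, "y": 0, "z": 0.0006, "spin": 0.36, "fingers": -1},
    {"x": 0, "y": 0, "z": 0.0006, "spin": 0.54, "fingers": -1},
    {"x": 0, "y": 0, "z": 0.0006, "spin": 0.72, "fingers": -1},
    {"x": 0, "y": 0, "z": 0.0006, "spin": 0.9, "fingers": -1},
    {"x": 0, "y": 0, "z": 0.0006, "spin": 1.08, "fingers": -1},
    {"x": 0, "y": 0, "z": 0.0006, "spin": 1.26, "fingers": -1},
    {"x": 0, "y": 0, "z": 0.0006, "spin": 1.42, "fingers": -1},
    {"x": 0, "y": 0, "z": 0.0006, "spin": 1.45, "fingers": -1},
    {"x": 0, "y": 0, "z": 0.0006, "spin": 1.45, "fingers": -1}
  ]
}}

```text
time_s: 10.35
tcp_pos: [0.5206, 0.381, 0.1767]
eef_rot: [-179.8, 0.1, -75.4]
contact_force: [0.2, -0.1, 7.6]
gripper_width: 0.012
gripper_force: 60.0
```

```bash
python3 - <<'E'
from h import *
s,c=cap('wrist','wf'); s2,c2=cap('scene','sf')
a=cv2.resize(c['pixels'][160:260,233:333,::-1],(400,400),interpolation=cv2.INTER_CUBIC)
b=cv2.resize(c2['pixels'][95:165,157:227,::-1],(400,400),interpolation=cv2.INTER_CUBIC)
cv2.imwrite('pics/fin.png',np.hstack([a,b])); print(s['tcp_pos'],s['eef_rot'],s['contact_force'],s['moment'],s['gripper_width'],s['gripper_force'])
E
```

```text
[0.52062541 0.38097703 0.17670778] [-1.79820538e+02  8.51428206e-02 -7.53764649e+01] [ 0.18501724 -0.0961995   7.6456202 ] [0.25155708 0.27649623 0.15666603] 0.011973453637730369 60.006110072135925
```

View pics/fin.png

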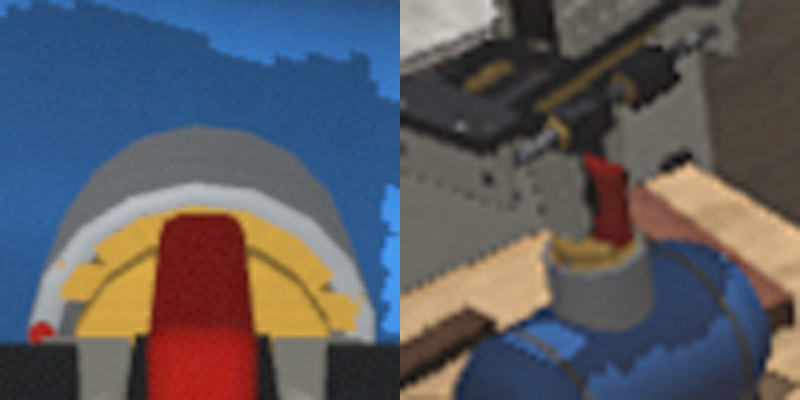

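The key sits in the valve, turned 83° (1.45 rad), with the red dot now at the left, crop (41,333). The wing is still aligned with the jaws, the push is 7.6 N and the spring moment is felt. I hand it in.

```bash
python3 -c "
from h import *
print(r.close_job())"
```

```text
the job is handed in; nothing more can be done
None
```

I handed the job in with the key gripped at 60 N, pushed about 6 mm into the valve and turned about 1.45 rad clockwise; the hand-in returned no verdict.

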